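# Set a drilled block on the sine bar

## Task

The drilled aluminium block lies slack on parallels in the open bench vice, and its angle is to be checked on the sine bar. Lift it out by its two ends and set it down flat on the bench, let go and take it again across its width, since the sine bar's end stop leaves no room for a finger at that end; then lay it gently, without dropping it, on the sloping sine bar, bores up, lengthwise and central, flat on the bar and with its end against the stop at the low end. Leave the loupe, the blue cutters and the roll of masking tape where they lie.

Things in the scene. Friction and masses are not known exactly. Their poses are not given: they have to be found in the camera images.
- fixture_block: Loose aluminium block, three bores in its top: 34 (own x) x 62 (own y) x 24 mm, 2 screw heads 2 mm proud; 0.1-0.16 kg. Origin: centre of underside, z up. Starts flat on parallels between the vice jaws, long side along them, jaw faces above its top and close to its sides: only its ends can be gripped. Bare bench to put it on: strip x 0.58-0.72, y 0.26-0.31; a tall caddy begins at y 0.17.
- bench_vice: Small blue vice, fixed, its place varies; base 110 x 86 x 9 mm. Origin under it on the bench; x from the sliding jaw (robot side) to the fixed jaw, y along the jaws. Fixed jaw face at x = 18 mm; jaws 64 mm long, tops 73-81 mm up. Two fixed steel parallels on its bed, 58 mm long, tops 48 mm up. Beside the jaw ends only the base; in front of the sliding jaw the handle bar, 55 mm up.
- bench_vice_jaw (a joint): Opening of the sliding jaw in m; the gap between the jaw faces is this plus 17 mm (40 to 49 mm at the start). Stiff slide, 4 N; it need not be moved.
- sine_bar: Fixed sine bar, 30 mm wide, 20 thick, sloping 20 deg. Origin: middle of the line where its top face meets the end stop, about 63 mm up; x up the slope along the face (106 mm), y level across, z square off the face. Stop: dark plate at x -6 to 0, as wide as the bar, 18 mm above the face. Seated block: origin at x 31 mm, y 0, z 0, its y along x, either end to the stop. It will not slide by itself.
- granite_flat: Dark granite flat, 156 x 92 x 30 mm, fixed, that carries the sine bar and the stack of gauge blocks under its high roller. Origin: centre of its underside on the bench; x is the level direction up the slope (away from the robot). The highest point, the upper end of the bar, is about 100 mm above the bench.
- loupe: Bystander: loose black eye loupe, 31 mm across, 28 mm tall, origin under its centre.
- side_cutters: Bystander: loose cutters with blue grips lying flat, 49 x 133 x 13 mm, origin under the centre.
- tape_masking: Bystander: loose roll of tan masking tape lying flat, 70 mm across, 18 mm high, origin under its centre.
Things that resemble listed ones, but are neither listed nor needed, are in the scene too. What is meant by the fixture_block is not orange, and is the smaller of those in its own colour.

How it is judged:
By the outcome, as a careful person would: the job done as asked, in the order asked, and still so for the second after the job is handed in, with the robot touching nothing.
It also fails if it takes over 54 s, if anything falls off the work surface, if the arm or the gripper's body presses on something with over 40 N, if the wrist force passes 120 N, or if a joint passes its speed limit or range.

## Robot

A 6-joint arm with a two-finger parallel gripper is mounted at the origin on a cart in front of the work surface, level with it; the furniture and walls round the work are solid. World frame = base frame: x ahead of the robot, y to its left, z up, the work surface at z = 0. Lengths are in m, angles in rad, forces in N, time in s.
With the tool pointing down it reaches from about 0.4 to 0.925 m from the base axis. Payload 12.5 kg.
Tool frame: the origin (TCP) lies at the very end of the fingers, on their centre line; the grasp point (between the pads) lies 19 mm behind it; z points along the fingers, y is the line along which they close (so a half turn about z gives the same grasp; the last joint's range is limited). The gripper opens to 95 mm and grips with 3 to 60 N. Pads are 20 mm wide; open, the fingers measure 119 mm over their backs; the gripper's body (75 mm by 180 mm) begins 59 mm behind the grasp point.
Start: joints at [1.036, 0.491, 1.559, -0, 1.092, -0.106], TCP at [0.26, 0.568, 0.215] pointing down, gripper open.
Joint ranges: [-3.1, 3.1], [-0.84, 2.19], [0.05, 2.79], [-1.13, 4.28], [0.06, 2.93], [-2.69, 2.69]. Speed limits (rad/s): [2.22, 2.22, 2.79, 3.14, 3.14, 3.14].

## Interface

Orientations are given as a unit quaternion [x, y, z, w].
In Python, from plant import read_state, optics, ctrl gives the robot as it stands. The module is installed in compiled form; this text tells all that it offers.
- The arm moves only by the tool servo_tool, never from a script. Its argument "increments" is a list of rows, each an object with "offset": the shift along the tool's x, y, z in units of 60 mm (1.0 is 60 mm), a list of three; "yaw": the turn about the tool's z in units of 6 degrees (1.0 is 6 degrees). A call has 1 to 20 rows; each row shifts and turns the commanded pose from where the row before left it, along the tool's axes as they then stand; what a row does not reach is not made up. A row lasts 1/8 s, in which the tool goes at most 62.5 mm and 10.7 degrees, less where a joint would pass 70% of its speed; a pose out of reach is approached as far as the arm can. A call is refused whole if a number of a shift passes 1 or a number of a turn 1, either way. A call with a gripper value outside its range is refused whole. "grip" is the opening, from -1 (shut) to 1 (fully open), set as the call begins (left out, the last holds). The fingers move at their own pace and stop on an object; the grip force is fixed at half the most. Time passes only in rows, so rows that do not move let the fingers close. It gives the time, the measured TCP pose, the force, the opening and the grip force at its end, in the units of the state.
- read_state(): the state, without advancing time (a new reading comes with each control period).
- optics.camera(name): name is "side" or "top"; returns the picture (480x640x3 uint8, blue, green, red); there is no depth.
- optics.get_calibration(name): a dict with "fx", "fy", "cx", "cy" (pixels), "R" (3x3) and "t" (3): a world point X has camera coordinates R X + t. Camera axes: x right, y down, z forward; pixel columns grow to the right and rows downward; lengths in m; the calibration is good to about 2 mm. A picture is of the moment at which its call begins. get_calibration takes no time and is no camera call.
- ctrl.close_job(): hands the job in; it is judged then, once.
Trained networks look in the newest picture that a camera, given by its name, has taken for a name from the list of things; names that differ only in an ending like _2 or _b are one class to them, and where a whole thing is asked for, a point or a joint stands for the part that bears it (a point fixed in the world has none). Each returns a list of dicts, best first, with "score" (0 to 1); they miss things now and then, are a little off and sometimes report something else, mostly with a low value. They report only what shows in the picture. A call takes as long as a camera call. They do not tell look-alikes from the thing itself.
- optics.spot_in(camera, name): "at" ([x, y, z] in m, in world coordinates, good to about 4 mm: the middle of the surface that is visible of it).
The state is a dict: "t": time; "joint_positions": joint angles; "dq": joint speeds; "joint_torque": joint torques, N m; "tcp_pos": TCP position; "tcp_rot": TCP orientation; "contact_force": force on the tool from outside, world axes, zero at the start; "ft_torque": the same for the moment, N m; "opening": opening from 0.0 (shut) to 1.0 (fully open); "grasp_force": force on a finger pad.
Only numpy, scipy, OpenCV 4.12 (cv2) and the standard library are available. Lean on these libraries where they do the work, as an engineer would, in place of code of your own. Each camera call takes 0.05 s, during which the arm holds its last target. There are 200 camera calls.

## Working session

There is one attempt and no reset: what is moved stays moved. The work goes in short steps, Python scripts to look and compute and a tool call to move; the robot and the scene stay as the last step left them, time stands still between calls to the robot, and variables do not carry over. Pictures are saved under pics/ and viewed, at most 10 in all, crops included, and the job is handed in when it is done.

Besides the shell and the picture viewer there is one more tool, called by a JSON object that holds its "api" and its "payload", one argument or row to a line. servo_tool: Moves the arm, as the interface text tells. Its arguments: {"type":"object","properties":{"increments":{"type":"array"},"grip":{"type":"number"}},"required":["increments"]}

```bash
mkdir -p pics; cat > h.py <<'E'
import numpy as np, cv2
from plant import read_state, optics, ctrl
def snap(c,n):
    im=optics.camera(c); cv2.imwrite(f'pics/{n}.png',im); return im
def proj(c,X):
    k=optics.get_calibration(c); p=np.asarray(k['R'])@np.asarray(X,float)+np.asarray(k['t'])
    return np.array([k['fx']*p[0]/p[2]+k['cx'],k['fy']*p[1]/p[2]+k['cy']])
def onplane(c,uv,z):
    k=optics.get_calibration(c);R=np.asarray(k['R']);t=np.asarray(k['t'])
    d=R.T@np.array([(uv[0]-k['cx'])/k['fx'],(uv[1]-k['cy'])/k['fy'],1]);o=-R.T@t
    return o+d*(z-o[2])/d[2]
def tri(uvs):
    from numpy.linalg import lstsq
    A=[];b=[]
    for c,uv in uvs:
        k=optics.get_calibration(c);R=np.asarray(k['R']);t=np.asarray(k['t'])
        d=R.T@np.array([(uv[0]-k['cx'])/k['fx'],(uv[1]-k['cy'])/k['fy'],1]);d/=np.linalg.norm(d);o=-R.T@t
        P=np.eye(3)-np.outer(d,d);A.append(P);b.append(P@o)
    return lstsq(np.vstack(A),np.hstack(b),rcond=None)[0]
E
python3 - <<'E'
from h import *
np.set_printoptions(precision=3,suppress=True)
for c in('top','side'):
    snap(c,c+'0')
    k=optics.get_calibration(c); print(c,k['fx'],-np.asarray(k['R']).T@np.asarray(k['t']),np.asarray(k['R'])[2])
    for n in('fixture_block','bench_vice','sine_bar','granite_flat','loupe','side_cutters','tape_masking'):
        for d in optics.spot_in(c,n): print(c,n,round(d['score'],2),np.array(d['at']),proj(c,d['at']).round())
print(read_state())
E
```

```text
top 469.575946525016 [0.426 0.256 1.216] [ 0.059  0.01  -0.998]
top fixture_block 0.9 [0.383 0.597 0.033] [184. 282.]
top fixture_block 0.84 [ 0.402 -0.089  0.027] [457. 270.]
top fixture_block 0.65 [0.394 0.232 0.079] [330. 276.]
top bench_vice 0.77 [0.389 0.228 0.058] [331. 277.]
top sine_bar 0.77 [0.48  0.411 0.077] [256. 242.]
top granite_flat 0.65 [0.49  0.41  0.036] [258. 238.]
top loupe 0.68 [0.428 0.024 0.02 ] [411. 261.]
top side_cutters 0.89 [0.63  0.46  0.017] [239. 185.]
top tape_masking 0.85 [0.423 0.023 0.018] [411. 262.]
side 517.2486367685871 [ 0.4   -0.509  0.777] [ 0.097  0.729 -0.677]
side fixture_block 0.85 [ 0.402 -0.099  0.021] [282. 423.]
side fixture_block 0.74 [0.399 0.217 0.071] [268. 260.]
side fixture_block 0.74 [0.383 0.58  0.04 ] [255. 169.]
side bench_vice 0.64 [0.397 0.207 0.052] [268. 271.]
side sine_bar 0.96 [0.485 0.405 0.077] [303. 197.]
side granite_flat 0.96 [0.496 0.4   0.031] [308. 214.]
side loupe 0.67 [0.373 0.333 0.029] [255. 238.]
side side_cutters 0.71 [0.624 0.455 0.014] [359. 202.]
side tape_masking 0.81 [0.422 0.014 0.015] [289. 363.]
{'t': 0.8, 'joint_positions': array([ 1.036,  0.491,  1.559,  0.   ,  1.092, -0.106]), 'dq': array([ 0.   ,  0.001, -0.   , -0.001,  0.   ,  0.001]), 'joint_torque': array([  0.001, -61.241, -25.842,   0.069,   0.045,   0.   ]), 'tcp_pos': array([0.26 , 0.568, 0.215]), 'tcp_rot': array([0.213, 0.977, 0.   , 0.   ]), 'contact_force': array([0.284, 0.099, 0.557]), 'ft_torque': array([ 0.05 , -0.04 ,  0.041]), 'grasp_force': 0.0, 'opening': 0.9983139140597235}
```

View pics/top0.png

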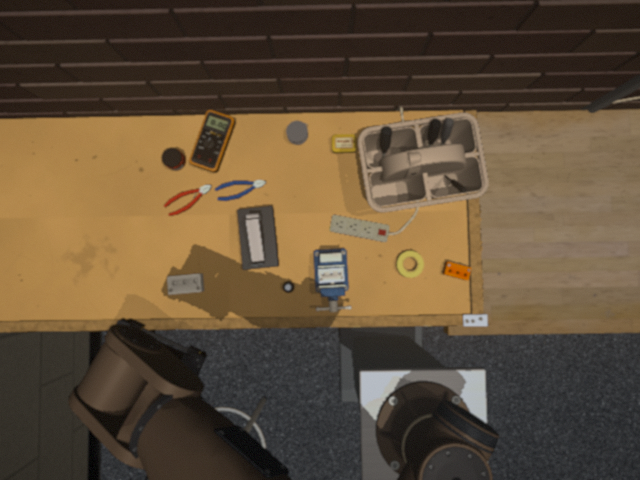

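View pics/side0.png

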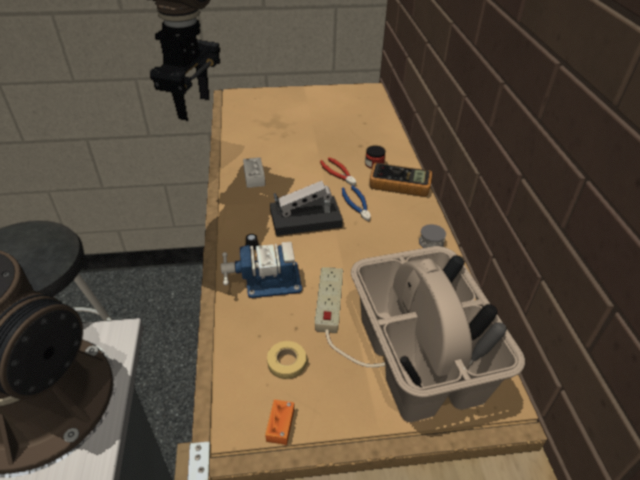

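The candidates are the silver block at top px (184,284), which is the larger of the two greys, the orange one at (457,270), and the silver block in the vice at (331,276). I choose the one in the vice: it is not orange and looks the smaller grey. Next is a close crop to check this.

```bash
python3 - <<'E'
from h import *
t=cv2.imread('pics/top0.png');s=cv2.imread('pics/side0.png')
def cr(im,u,v): return cv2.resize(im[v:v+60,u:u+80],(400,300),interpolation=cv2.INTER_CUBIC)
cv2.imwrite('pics/c1.png',np.vstack([np.hstack([cr(t,291,243),cr(s,228,235)]),np.hstack([cr(t,218,208),cr(s,268,175)])]))
print(proj('top',(.58,.26,0)),proj('top',(.72,.31,0)))
E
```

```text
[317.26591806 203.46430446] [297.33129735 150.75426069]
```

View pics/c1.png

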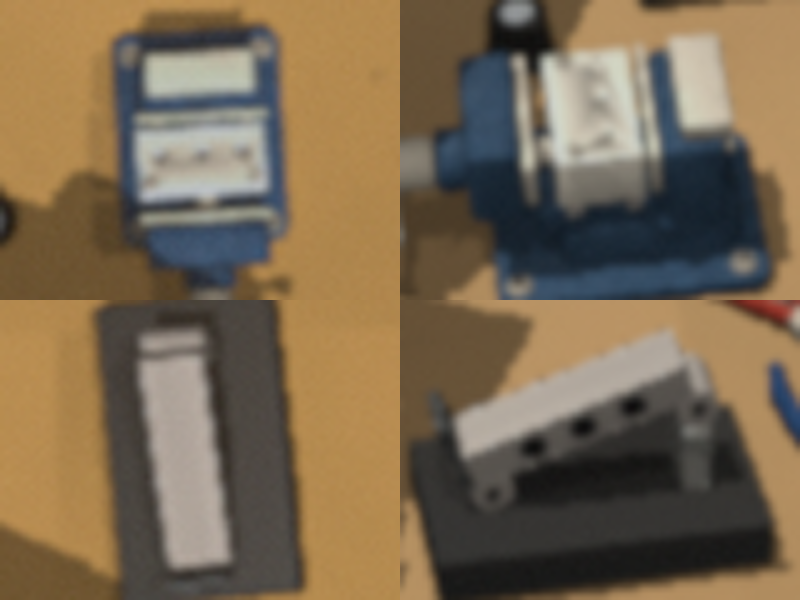

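The crop confirms it: the vice block at top px (331,276) has three bores and two screws. The bare strip at (297–317,151–203) is free. The bar's low end and stop are nearest the robot, at top px (258,265).

```bash
cat > fit.py <<'E'
from h import *
from scipy.optimize import least_squares
np.set_printoptions(precision=4,suppress=True)
def px(o,uv,off=(0,0)): return (np.array(uv,float)-off+.5)/5-.5+o
bt=[px((291,243),p) for p in[(138,128),(267,122),(270,192),(140,200)]]
bs=[px((228,235),p,(400,0)) for p in[(543,58),(628,48),(646,152),(553,163)]]
# block corners order by (dx along vice x, dy): top view left=+y, up=+x
BT=[(17,31),(17,-31),(-17,-31),(-17,31)]; BS=[(-17,31),(17,31),(17,-31),(-17,-31)]
st=[px((218,208),p,(0,300)) for p in[(167,570),(230,565),(140,357),(205,350)]]
ss=[px((268,175),p,(400,300)) for p in[(455,412),(465,460),(670,330),(690,368)]]
S=[(0,15),(0,-15),(106,15),(106,-15)]
def W(p,q,slope=0):
    c,s=np.cos(p[3]),np.sin(p[3]);a=np.radians(slope)
    x=q[0]/1e3*np.cos(a);y=q[1]/1e3
    return np.array([p[0]+c*x-s*y,p[1]+s*x+c*y,p[2]+q[0]/1e3*np.sin(a)])
def fit(name,obs,p0,slope):
    for cams in(('top','side'),('top',),('side',)):
        def f(p):
            if len(cams)==1:p=np.array([p[0],p[1],p0[2],p[3]])
            r=[proj(c,W(p,q,slope))-o for c,o,q in obs if c in cams]
            return np.ravel(r)
        r=least_squares(f,p0); print(name,cams,r.x[:3],np.degrees(r.x[3]),'\n',r.fun)
if __name__=='__main__':
    fit('block',[('top',o,q) for o,q in zip(bt,BT)]+[('side',o,q) for o,q in zip(bs,BS)],[.39,.23,.072,0],0)
    fit('sine',[('top',o,q) for o,q in zip(st,S)]+[('side',o,q) for o,q in zip(ss,S)],[.43,.41,.063,0],20)
E
python3 fit.py
```

```text
block ('top', 'side') [0.3959 0.2285 0.0739] 2.39136087925932 
 [-0.0304  0.4457 -0.3155  0.1649 -0.0506  0.2149  0.3885  0.0928  0.2241
 -0.5863  0.1954 -0.2315 -0.2757  0.5657  0.5963  0.1804]
block ('top',) [0.3964 0.2284 0.072 ] 1.8957281953146832 
 [ 0.048   0.1137 -0.2675  0.0561 -0.1251  0.0891  0.3447 -0.2571]
block ('side',) [0.3955 0.2305 0.0711] 2.7901152294193237 
 [-0.0387 -0.5017 -0.1201 -0.2218 -0.3908  0.4929  0.5407  0.1887]
sine ('top', 'side') [0.4334 0.4091 0.0638] 3.9720700125643353 
 [ 0.271  -0.4175 -0.159  -0.4641  0.2343  0.5489 -0.2687  0.8678  0.1998
  0.777  -0.0122 -0.6682  0.8486 -0.2838 -0.5169  0.0093]
sine ('top',) [0.4337 0.4094 0.063 ] 3.797745269094743 
 [ 0.1904 -0.5832 -0.2449 -0.592   0.2815  0.3968 -0.2272  0.7544]
sine ('side',) [0.4332 0.4097 0.0307] 4.311979009352526 
 [ 0.0794  0.8994 -0.0566 -0.5583  0.6419 -0.2993 -0.6512 -0.0237]
```

{"api": "servo_tool", "payload": {
  "increments": [
    {"offset": [0, 0, 0], "yaw": -0.9},
    {"offset": [0, 0, 0], "yaw": -0.9},
    {"offset": [0, 0, 0], "yaw": -0.9},
    {"offset": [0, 0, 0], "yaw": -0.9},
    {"offset": [0, 0, 0], "yaw": -0.9},
    {"offset": [-0.2, -0.57, 0], "yaw": 0},
    {"offset": [-0.2, -0.57, 0], "yaw": 0},
    {"offset": [-0.2, -0.57, 0], "yaw": 0},
    {"offset": [-0.2, -0.57, 0], "yaw": 0},
    {"offset": [-0.2, -0.57, 0], "yaw": 0},
    {"offset": [-0.2, -0.57, 0], "yaw": 0},
    {"offset": [-0.2, -0.57, 0], "yaw": 0},
    {"offset": [-0.2, -0.57, 0], "yaw": 0},
    {"offset": [-0.2, -0.57, 0], "yaw": 0},
    {"offset": [-0.2, -0.57, 0], "yaw": 0},
    {"offset": [0, 0, 0], "yaw": 0},
    {"offset": [0, 0, 0], "yaw": 0}
  ],
  "grip": 1
}}

```text
t: 2.92
tcp_pos: [0.3942, 0.2322, 0.2147]
tcp_rot: [-0.021, 1.0, 0.0, 0.0]
contact_force: [0.5, -0.6, -0.2]
opening: 1.006
grasp_force: 0.0
```

```bash
cat >> h.py <<'E'
def go(x,y,z,ang):
    "needed tool-frame move (units) to target with tool y at world angle ang deg; yaw first"
    from scipy.spatial.transform import Rotation as Ro
    s=read_state();M=Ro.from_quat(s['tcp_rot']).as_matrix();a=np.degrees(np.arctan2(M[1,1],M[0,1]))
    d=np.array([x,y,z])-s['tcp_pos'];r=np.radians(ang)
    dyaw=-((ang-a+180)%360-180)
    print('t',round(s['t'],2),'pos',s['tcp_pos'].round(4),'ang',a.round(2),'F',s['contact_force'].round(1),'g',round(s['grasp_force'],1),'op',round(s['opening']*95,1),'j6',s['joint_positions'][5].round(2))
    print('yaw units',round(dyaw/6,3),'offset', (np.array([d@[-np.sin(r),np.cos(r),0],d@[np.cos(r),np.sin(r),0],-d[2]])/.06).round(3))
E
python3 -c "
from h import *
go(.396,.2287,.14,92.3)
snap('top','top1');snap('side','side1')"
```

```text
t 2.92 pos [0.3942 0.2322 0.2147] ang 92.4 F [ 0.5 -0.6 -0.2] g 0.0 op 95.5 j6 -1.23
yaw units 0.017 offset [-0.027 -0.059  1.246]
```

{"api": "servo_tool", "payload": {
  "increments": [
    {"offset": [-0.03, -0.06, 0.3], "yaw": 0},
    {"offset": [0, 0, 0.4], "yaw": 0},
    {"offset": [0, 0, 0.4], "yaw": 0},
    {"offset": [0, 0, 0.4], "yaw": 0},
    {"offset": [0, 0, 0.4], "yaw": 0},
    {"offset": [0, 0, 0.3], "yaw": 0},
    {"offset": [0, 0, 0.2], "yaw": 0},
    {"offset": [0, 0, 0.2], "yaw": 0},
    {"offset": [0, 0, 0.1], "yaw": 0},
    {"offset": [0, 0, 0], "yaw": 0},
    {"offset": [0, 0, 0], "yaw": 0}
  ]
}}

```text
t: 4.4
tcp_pos: [0.3964, 0.2284, 0.053]
tcp_rot: [-0.021, 1.0, 0.0, 0.0]
contact_force: [0.4, -0.2, 0.3]
opening: 1.0
grasp_force: 0.0
```

```bash
python3 -c "
from h import *
go(.396,.2287,.053,92.3)
t=snap('top','top1');s=snap('side','side1')
def cr(im,u,v): return cv2.resize(im[v:v+75,u:u+80],(400,375),interpolation=cv2.INTER_CUBIC)
cv2.imwrite('pics/c2.png',np.hstack([cr(t,291,238),cr(s,228,220)]))"
```

```text
t 4.4 pos [0.3964 0.2284 0.053 ] ang 92.43 F [ 0.4 -0.2  0.3] g 0.0 op 95.0 j6 -1.24
yaw units 0.022 offset [ 0.006  0.005 -0.001]
```

View pics/c2.png

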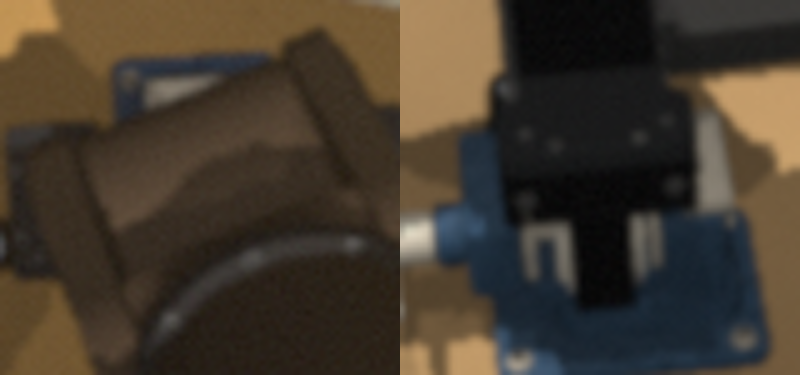

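The side view shows the near finger at px ~(349,270), centred in front of the block's end and between the jaw faces. I'll close.

{"api": "servo_tool", "payload": {
  "increments": [
    {"offset": [0, 0, 0], "yaw": 0},
    {"offset": [0, 0, 0], "yaw": 0},
    {"offset": [0, 0, 0], "yaw": 0},
    {"offset": [0, 0, 0], "yaw": 0},
    {"offset": [0, 0, 0], "yaw": 0},
    {"offset": [0, 0, 0], "yaw": 0}
  ],
  "grip": -1
}}

```text
t: 5.25
tcp_pos: [0.3962, 0.2284, 0.0526]
tcp_rot: [-0.021, 1.0, 0.0, 0.0]
contact_force: [0.6, -0.1, 2.0]
opening: 0.652
grasp_force: 30.0
```

{"api": "servo_tool", "payload": {
  "increments": [
    {"offset": [0, 0, -0.1], "yaw": 0},
    {"offset": [0, 0, -0.2], "yaw": 0},
    {"offset": [0, 0, -0.2], "yaw": 0},
    {"offset": [0, 0, -0.2], "yaw": 0},
    {"offset": [0, 0, -0.3], "yaw": 0},
    {"offset": [0, 0, -0.3], "yaw": 0},
    {"offset": [0, 0, -0.3], "yaw": 0},
    {"offset": [0, 0, -0.3], "yaw": 0},
    {"offset": [0, 0, 0], "yaw": 0}
  ]
}}

```text
t: 6.38
tcp_pos: [0.3966, 0.2285, 0.168]
tcp_rot: [-0.021, 1.0, 0.001, 0.001]
contact_force: [0.3, 0.5, -1.4]
opening: 0.648
grasp_force: 30.0
```

```bash
python3 -c "
from h import *
go(.64,.288,.16,2.4)
go(.64,.288,.16,92.4)"
```

```text
t 6.38 pos [0.3966 0.2285 0.168 ] ang 92.43 F [ 0.3  0.5 -1.4] g 30.0 op 61.6 j6 -1.24
yaw units 15.006 offset [0.821 4.095 0.134]
t 6.38 pos [0.3966 0.2285 0.168 ] ang 92.43 F [ 0.3  0.5 -1.4] g 30.0 op 61.6 j6 -1.24
yaw units 0.006 offset [-4.095  0.821  0.134]
```

{"api": "servo_tool", "payload": {
  "increments": [
    {"offset": [-0.2, 0.04, 0], "yaw": 0},
    {"offset": [-0.4, 0.08, 0], "yaw": 0},
    {"offset": [-0.5, 0.1, 0], "yaw": 0},
    {"offset": [-0.5, 0.1, 0], "yaw": 0},
    {"offset": [-0.5, 0.1, 0], "yaw": 0},
    {"offset": [-0.5, 0.1, 0], "yaw": 0},
    {"offset": [-0.5, 0.1, 0], "yaw": 0},
    {"offset": [-0.5, 0.1, 0], "yaw": 0},
    {"offset": [-0.3, 0.06, 0], "yaw": 0},
    {"offset": [-0.2, 0.04, 0], "yaw": 0},
    {"offset": [0, 0, 0], "yaw": 0}
  ]
}}

```text
t: 7.75
tcp_pos: [0.6402, 0.2878, 0.1656]
tcp_rot: [-0.021, 1.0, -0.0, -0.001]
contact_force: [-0.1, -0.2, -2.5]
opening: 0.648
grasp_force: 30.0
```

{"api": "servo_tool", "payload": {
  "increments": [
    {"offset": [0, 0, 0], "yaw": 0.5},
    {"offset": [0, 0, 0], "yaw": 1},
    {"offset": [0, 0, 0], "yaw": 1},
    {"offset": [0, 0, 0], "yaw": 1},
    {"offset": [0, 0, 0], "yaw": 1},
    {"offset": [0, 0, 0], "yaw": 1},
    {"offset": [0, 0, 0], "yaw": 1},
    {"offset": [0, 0, 0], "yaw": 1},
    {"offset": [0, 0, 0], "yaw": 1},
    {"offset": [0, 0, 0], "yaw": 1},
    {"offset": [0, 0, 0], "yaw": 1},
    {"offset": [0, 0, 0], "yaw": 1},
    {"offset": [0, 0, 0], "yaw": 1},
    {"offset": [0, 0, 0], "yaw": 1},
    {"offset": [0, 0, 0], "yaw": 1},
    {"offset": [0, 0, 0], "yaw": 0.5},
    {"offset": [0, 0, 0], "yaw": 0},
    {"offset": [0, 0, 0], "yaw": 0}
  ]
}}

```text
t: 10.0
tcp_pos: [0.6396, 0.2879, 0.1667]
tcp_rot: [0.691, 0.722, -0.0, -0.0]
contact_force: [-0.1, 0.3, -0.7]
opening: 0.649
grasp_force: 30.0
```

```bash
python3 -c "
from h import *
go(.64,.288,.02,2.4)
t=snap('top','top3');s=snap('side','side3')
u=proj('top',(.64,.288,.18)).astype(int);v=proj('side',(.64,.288,.18)).astype(int);print(u,v)
def cr(im,u): return cv2.resize(im[u[1]-40:u[1]+40,u[0]-40:u[0]+40],(400,400),interpolation=cv2.INTER_CUBIC)
cv2.imwrite('pics/c3.png',np.hstack([cr(t,u),cr(s,v)]))"
```

```text
t 10.0 pos [0.6396 0.2879 0.1667] ang 2.51 F [-0.1  0.3 -0.7] g 30.0 op 61.7 j6 0.29
yaw units 0.018 offset [1.000e-03 7.000e-03 2.445e+00]
[303 166] [387 186]
```

View pics/c3.png

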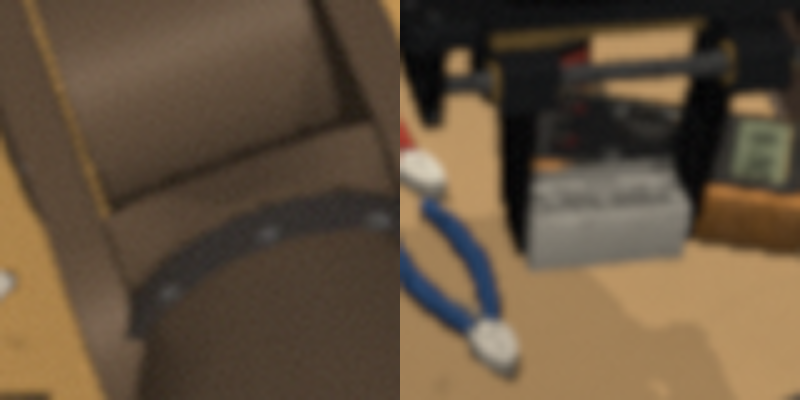

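In the side view the block hangs level in the fingers at px ~(390,186), with the fingertips just above its underside. I'll lower it and find contact by force.

{"api": "servo_tool", "payload": {
  "increments": [
    {"offset": [0, 0, 0.3], "yaw": 0},
    {"offset": [0, 0, 0.5], "yaw": 0},
    {"offset": [0, 0, 0.5], "yaw": 0},
    {"offset": [0, 0, 0.5], "yaw": 0},
    {"offset": [0, 0, 0.3], "yaw": 0},
    {"offset": [0, 0, 0.2], "yaw": 0},
    {"offset": [0, 0, 0.1], "yaw": 0},
    {"offset": [0, 0, 0.1], "yaw": 0},
    {"offset": [0, 0, 0.1], "yaw": 0},
    {"offset": [0, 0, 0.03], "yaw": 0},
    {"offset": [0, 0, 0], "yaw": 0}
  ]
}}

```text
t: 11.48
tcp_pos: [0.6399, 0.2879, 0.0089]
tcp_rot: [0.692, 0.722, 0.0, 0.0]
contact_force: [0.6, 0.5, -0.6]
opening: 0.651
grasp_force: 30.0
```

{"api": "servo_tool", "payload": {
  "increments": [
    {"offset": [0, 0, 0.02], "yaw": 0},
    {"offset": [0, 0, 0.02], "yaw": 0},
    {"offset": [0, 0, 0.02], "yaw": 0},
    {"offset": [0, 0, 0], "yaw": 0}
  ]
}}

```text
t: 11.98
tcp_pos: [0.6398, 0.2879, 0.0051]
tcp_rot: [0.692, 0.722, -0.0, -0.0]
contact_force: [-0.7, -0.6, -0.9]
opening: 0.649
grasp_force: 30.0
```

{"api": "servo_tool", "payload": {
  "increments": [
    {"offset": [0, 0, 0.01], "yaw": 0},
    {"offset": [0, 0, 0.01], "yaw": 0},
    {"offset": [0, 0, 0], "yaw": 0}
  ]
}}

```text
t: 12.35
tcp_pos: [0.6399, 0.288, 0.0048]
tcp_rot: [0.692, 0.722, 0.0, 0.0]
contact_force: [-2.1, -2.0, 6.0]
opening: 0.647
grasp_force: 30.0
```

{"api": "servo_tool", "payload": {
  "increments": [
    {"offset": [0, 0, 0], "yaw": 0},
    {"offset": [0, 0, 0], "yaw": 0},
    {"offset": [0, 0, 0], "yaw": 0},
    {"offset": [0, 0, 0], "yaw": 0},
    {"offset": [0, 0, -0.1], "yaw": 0},
    {"offset": [0, 0, -0.3], "yaw": 0},
    {"offset": [0, 0, -0.5], "yaw": 0},
    {"offset": [0, 0, -0.5], "yaw": 0},
    {"offset": [0, 0, 0], "yaw": 0}
  ],
  "grip": 1
}}

```text
t: 13.48
tcp_pos: [0.6412, 0.2884, 0.0919]
tcp_rot: [0.692, 0.722, 0.002, 0.001]
contact_force: [-1.0, -0.2, -0.2]
opening: 1.0
grasp_force: 0.0
```

{"api": "servo_tool", "payload": {
  "increments": [
    {"offset": [0, 0, 0], "yaw": -0.5},
    {"offset": [0, 0, 0], "yaw": -1},
    {"offset": [0, 0, 0], "yaw": -1},
    {"offset": [0, 0, 0], "yaw": -1},
    {"offset": [0, 0, 0], "yaw": -1},
    {"offset": [0, 0, 0], "yaw": -1},
    {"offset": [0, 0, 0], "yaw": -1},
    {"offset": [0, 0, 0], "yaw": -1},
    {"offset": [0, 0, 0], "yaw": -1},
    {"offset": [0, 0, 0], "yaw": -1},
    {"offset": [0, 0, 0], "yaw": -1},
    {"offset": [0, 0, 0], "yaw": -1},
    {"offset": [0, 0, 0], "yaw": -1},
    {"offset": [0, 0, 0], "yaw": -1},
    {"offset": [0, 0, 0], "yaw": -1},
    {"offset": [0, 0, 0], "yaw": -0.5},
    {"offset": [0, 0, 0], "yaw": 0}
  ]
}}

```text
t: 15.6
tcp_pos: [0.6397, 0.2878, 0.0878]
tcp_rot: [-0.021, 1.0, -0.0, -0.0]
contact_force: [0.2, 0.4, -0.3]
opening: 1.001
grasp_force: 0.0
```

```bash
python3 -c "
from h import *
go(.64,.288,.005,92.5)
s=snap('side','side4')
for d in optics.spot_in('side','fixture_block'): print(d)
v=proj('side',(.64,.288,.03)).astype(int);print(v)
cv2.imwrite('pics/c4.png',cv2.resize(s[v[1]-40:v[1]+40,v[0]-50:v[0]+50],(500,400),interpolation=cv2.INTER_CUBIC))"
```

```text
t 15.6 pos [0.6397 0.2878 0.0878] ang 92.4 F [ 0.2  0.4 -0.3] g 0.0 op 95.1 j6 -1.28
yaw units -0.016 offset [-0.006  0.003  1.38 ]
{'at': [0.6405, 0.2807, 0.0223], 'score': 0.89}
{'at': [0.38, 0.5808, 0.0361], 'score': 0.84}
{'at': [0.4019, -0.0994, 0.023], 'score': 0.77}
[380 242]
```

View pics/c4.png

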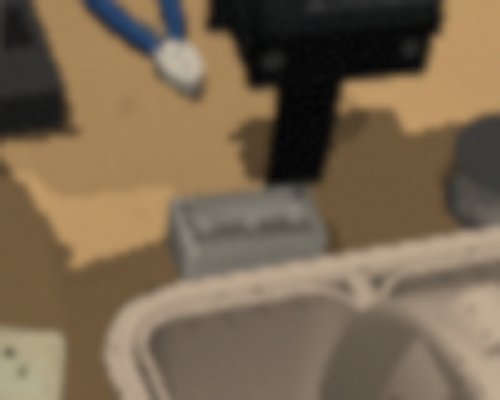

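The block lies flat on the bench, bores up, at side px (380,245), and is clear of the caddy. I'll regrip it across its width.

{"api": "servo_tool", "payload": {
  "increments": [
    {"offset": [0, 0, 0.2], "yaw": 0},
    {"offset": [0, 0, 0.4], "yaw": 0},
    {"offset": [0, 0, 0.4], "yaw": 0},
    {"offset": [0, 0, 0.2], "yaw": 0},
    {"offset": [0, 0, 0.1], "yaw": 0},
    {"offset": [0, 0, 0.07], "yaw": 0},
    {"offset": [0, 0, 0], "yaw": 0}
  ]
}}

```text
t: 16.58
tcp_pos: [0.6401, 0.288, 0.0061]
tcp_rot: [-0.021, 1.0, 0.0, 0.0]
contact_force: [0.1, -0.8, 0.0]
opening: 1.003
grasp_force: 0.0
```

{"api": "servo_tool", "payload": {
  "increments": [
    {"offset": [0, 0, 0], "yaw": 0},
    {"offset": [0, 0, 0], "yaw": 0},
    {"offset": [0, 0, 0], "yaw": 0},
    {"offset": [0, 0, 0], "yaw": 0},
    {"offset": [0, 0, 0], "yaw": 0},
    {"offset": [0, 0, 0], "yaw": 0},
    {"offset": [0, 0, 0], "yaw": 0},
    {"offset": [0, 0, 0], "yaw": 0}
  ],
  "grip": -1
}}

```text
t: 17.58
tcp_pos: [0.6399, 0.2879, 0.0058]
tcp_rot: [-0.021, 1.0, 0.0, 0.0]
contact_force: [-0.1, -0.3, -0.5]
opening: 0.354
grasp_force: 30.0
```

{"api": "servo_tool", "payload": {
  "increments": [
    {"offset": [0, 0, -0.1], "yaw": 0},
    {"offset": [0, 0, -0.3], "yaw": 0},
    {"offset": [0, 0, -0.4], "yaw": 0},
    {"offset": [0, 0, -0.5], "yaw": 0},
    {"offset": [0, 0, -0.5], "yaw": 0},
    {"offset": [0, 0, -0.5], "yaw": 0},
    {"offset": [0, 0, -0.3], "yaw": -0.25},
    {"offset": [0, 0, -0.1], "yaw": 0},
    {"offset": [0, 0, 0], "yaw": 0}
  ]
}}

```text
t: 18.7
tcp_pos: [0.6397, 0.2879, 0.1676]
tcp_rot: [-0.034, 0.999, -0.0, -0.0]
contact_force: [0.4, 0.1, -1.3]
opening: 0.358
grasp_force: 30.0
```

```bash
python3 -c "
from h import *
go(.469,.4117,.125,94)"
```

```text
t 18.7 pos [0.6397 0.2879 0.1676] ang 93.93 F [ 0.4  0.1 -1.3] g 30.0 op 34.0 j6 -1.31
yaw units -0.012 offset [2.694 2.258 0.71 ]
```

{"api": "servo_tool", "payload": {
  "increments": [
    {"offset": [0.15, 0.13, 0], "yaw": 0},
    {"offset": [0.3, 0.25, 0], "yaw": 0},
    {"offset": [0.4, 0.34, 0], "yaw": 0},
    {"offset": [0.5, 0.42, 0], "yaw": 0},
    {"offset": [0.5, 0.42, 0], "yaw": 0},
    {"offset": [0.4, 0.34, 0], "yaw": 0},
    {"offset": [0.3, 0.25, 0], "yaw": 0},
    {"offset": [0.14, 0.11, 0], "yaw": 0},
    {"offset": [0, 0, 0.3], "yaw": 0},
    {"offset": [0, 0, 0.3], "yaw": 0},
    {"offset": [0, 0, 0.1], "yaw": 0},
    {"offset": [0, 0, 0], "yaw": 0},
    {"offset": [0, 0, 0], "yaw": 0}
  ]
}}

```text
t: 20.32
tcp_pos: [0.4699, 0.4122, 0.1263]
tcp_rot: [-0.034, 0.999, 0.0, 0.0]
contact_force: [0.8, 0.3, -0.7]
opening: 0.353
grasp_force: 30.0
```

```bash
python3 -c "
from h import *
go(.469,.4117,.095,94)
s=snap('side','side5');t=snap('top','top5')
def cr(im,u,v): return cv2.resize(im[v:v+70,u:u+80],(400,350),interpolation=cv2.INTER_CUBIC)
cv2.imwrite('pics/c5.png',np.hstack([cr(t,218,208),cr(s,268,165)]))"
```

```text
t 20.32 pos [0.4699 0.4122 0.1263] ang 93.92 F [ 0.8  0.3 -0.7] g 30.0 op 33.5 j6 -1.02
yaw units -0.014 offset [ 0.016 -0.007  0.522]
```

View pics/c5.png

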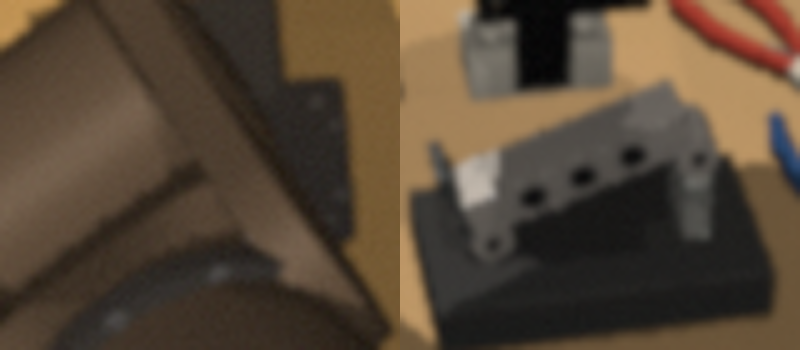

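The block is held level above the bar: side px of its near bottom edge is (283,184) to (310,181). The bar lies clear below, with the stop at the left end. Next I check the camera bias against the known held pose.

```bash
python3 - <<'E'
from fit import *
p=[.4699,.4122,.1205,np.radians(3.92)]
for o,q in [((477,98),(-31,-17)),((612,83),(31,-17))]:
    a=W(p,q);print(proj('side',a),px((268,165),o,(400,0)))
# px per mm in y and z
a=np.array(p[:3]);print('dy',proj('side',a+[0,.001,0])-proj('side',a),'dz',proj('side',a+[0,0,.001])-proj('side',a))
for c in('top','side'):
    obs=[(st,ss)[c=='side'],S]
    f=lambda v:np.ravel([proj(c,W([v[0],v[1],.0635,v[2]],q,20))-o for o,q in zip(*obs)])
    r=least_squares(f,[.433,.41,.07]);print(c,r.x[:2],np.degrees(r.x[2]),r.fun)
E
```

```text
[282.3966 185.2049] [283.  184.2]
[310.9231 182.392 ] [310.  181.2]
dy [-0.0397 -0.2675] dz [-0.0066 -0.3784]
top [0.4337 0.4093] 3.796788335071409 [ 0.1886 -0.5738 -0.2414 -0.5828  0.2779  0.3879 -0.2252  0.7451]
side [0.4331 0.409 ] 4.305233999923358 [ 0.0634  0.9002 -0.0731 -0.5515  0.6578 -0.3079 -0.6347 -0.0266]
```

```bash
python3 - <<'E'
from fit import *
def chk(n,p,yaw,o0,off,pts):
    for o,q,z in pts:
        a=W([*p,np.radians(yaw)],q)+[0,0,z];print(n,px(o0,o,off)-proj('side',a))
chk('s3',[.6396,.2879,.162],2.5,(347,146),(400,0),[((530,268),(-31,-17),0),((690,257),(31,-17),0)])
chk('s4',[.6399,.2882,.0],2.5,(330,202),(0,0),[((180,243),(-31,-17),.024),((328,233),(31,-17),.024),((185,277),(-31,-17),0),((172,198),(-31,17),.024),((307,184),(31,17),.024)])
chk('s5',[.4699,.4122,.1205],3.92,(268,165),(400,0),[((465,15),(-31,17),.024)])
E
```

```text
s3 [-0.5048 -1.1083]
s3 [ 0.6924 -0.55  ]
s4 [-1.9419 -1.589 ]
s4 [-0.5763 -0.6921]
s4 [-0.0506 -2.8773]
s4 [0.069  0.0559]
s4 [-0.5765  0.0145]
s5 [0.7    0.6734]
```

{"api": "servo_tool", "payload": {
  "increments": [
    {"offset": [0.015, -0.015, 0.1], "yaw": 0},
    {"offset": [0, 0, 0.15], "yaw": 0},
    {"offset": [0, 0, 0.1], "yaw": 0},
    {"offset": [0, 0, 0.05], "yaw": 0},
    {"offset": [0, 0, 0.05], "yaw": 0},
    {"offset": [0, 0, 0.03], "yaw": 0},
    {"offset": [0, 0, 0], "yaw": 0}
  ]
}}

```text
t: 21.3
tcp_pos: [0.4687, 0.4112, 0.097]
tcp_rot: [-0.034, 0.999, 0.0, 0.0]
contact_force: [0.2, -0.1, -1.0]
opening: 0.356
grasp_force: 30.0
```

{"api": "servo_tool", "payload": {
  "increments": [
    {"offset": [0, 0, 0.02], "yaw": 0},
    {"offset": [0, 0, 0.02], "yaw": 0},
    {"offset": [0, 0, 0.02], "yaw": 0},
    {"offset": [0, 0, 0], "yaw": 0}
  ]
}}

```text
t: 21.8
tcp_pos: [0.4687, 0.4111, 0.0933]
tcp_rot: [-0.034, 0.999, -0.0, -0.0]
contact_force: [0.5, -0.5, -0.9]
opening: 0.355
grasp_force: 30.0
```

{"api": "servo_tool", "payload": {
  "increments": [
    {"offset": [0, 0, 0.02], "yaw": 0},
    {"offset": [0, 0, 0.02], "yaw": 0},
    {"offset": [0, 0, 0], "yaw": 0}
  ]
}}

```text
t: 22.18
tcp_pos: [0.4688, 0.4114, 0.0922]
tcp_rot: [-0.034, 0.999, 0.0, 0.0]
contact_force: [-3.8, -1.3, 9.0]
opening: 0.355
grasp_force: 30.0
```

{"api": "servo_tool", "payload": {
  "increments": [
    {"offset": [0, 0, 0.02], "yaw": 0},
    {"offset": [0, 0, 0.02], "yaw": 0},
    {"offset": [0, 0, 0], "yaw": 0}
  ]
}}

```text
t: 22.55
tcp_pos: [0.4685, 0.4114, 0.0899]
tcp_rot: [-0.034, 0.999, 0.0, 0.0]
contact_force: [-5.2, -1.9, 12.7]
opening: 0.355
grasp_force: 30.0
```

{"api": "servo_tool", "payload": {
  "increments": [
    {"offset": [0, 0, 0.02], "yaw": 0},
    {"offset": [0, 0, 0.02], "yaw": 0},
    {"offset": [0, 0, 0.02], "yaw": 0},
    {"offset": [0, 0, 0], "yaw": 0}
  ]
}}

```text
t: 23.05
tcp_pos: [0.4684, 0.4113, 0.0863]
tcp_rot: [-0.034, 0.999, 0.0, 0.0]
contact_force: [-5.7, -1.9, 12.4]
opening: 0.357
grasp_force: 30.0
```

{"api": "servo_tool", "payload": {
  "increments": [
    {"offset": [0, 0, 0.02], "yaw": 0},
    {"offset": [0, 0, 0.02], "yaw": 0},
    {"offset": [0, 0, 0], "yaw": 0}
  ]
}}

```text
t: 23.42
tcp_pos: [0.4684, 0.4113, 0.0839]
tcp_rot: [-0.034, 0.999, 0.0, 0.0]
contact_force: [-6.3, -2.3, 11.7]
opening: 0.357
grasp_force: 30.0
```

{"api": "servo_tool", "payload": {
  "increments": [
    {"offset": [0, 0, 0.02], "yaw": 0},
    {"offset": [0, 0, 0], "yaw": 0}
  ]
}}

```text
t: 23.68
tcp_pos: [0.4684, 0.4113, 0.0827]
tcp_rot: [-0.034, 0.999, 0.0, 0.0]
contact_force: [-5.8, -2.1, 12.0]
opening: 0.359
grasp_force: 30.0
```

{"api": "servo_tool", "payload": {
  "increments": [
    {"offset": [0, 0, 0.02], "yaw": 0},
    {"offset": [0, 0, 0], "yaw": 0}
  ]
}}

```text
t: 23.92
tcp_pos: [0.4685, 0.4113, 0.0815]
tcp_rot: [-0.034, 0.999, 0.0, 0.0]
contact_force: [-5.2, -2.3, 12.1]
opening: 0.358
grasp_force: 30.0
```

{"api": "servo_tool", "payload": {
  "increments": [
    {"offset": [0, 0, 0.015], "yaw": 0},
    {"offset": [0, 0, 0], "yaw": 0}
  ]
}}

```text
t: 24.18
tcp_pos: [0.4685, 0.4113, 0.0807]
tcp_rot: [-0.034, 0.999, 0.0, 0.0]
contact_force: [-5.8, -2.0, 12.0]
opening: 0.357
grasp_force: 30.0
```

```bash
python3 -c "
from h import *
s=snap('side','side6')
cv2.imwrite('pics/c6.png',cv2.resize(s[165:235,268:348],(640,560),interpolation=cv2.INTER_CUBIC))
go(.46,.41,.08,94)"
```

```text
t 24.23 pos [0.4685 0.4113 0.0807] ang 93.94 F [-5.9 -2.5 12.4] g 30.0 op 34.1 j6 -1.03
yaw units -0.01 offset [ 0.143 -0.012  0.011]
```

View pics/c6.png

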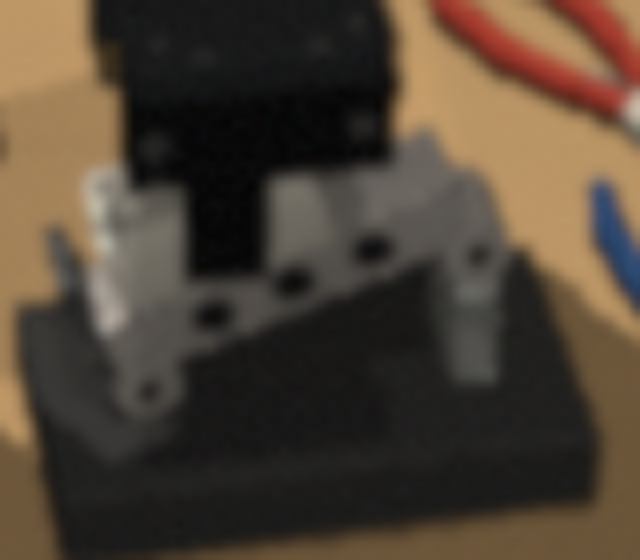

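The side view shows the block almost down on the bar: near finger at (228,220) and low end about 8 px (crop 40–60) short of the stop at crop (62,260). I'll keep pressing until the force rises.

{"api": "servo_tool", "payload": {
  "increments": [
    {"offset": [0, 0, 0.015], "yaw": 0},
    {"offset": [0, 0, 0], "yaw": 0}
  ]
}}

```text
t: 24.48
tcp_pos: [0.4686, 0.4113, 0.0797]
tcp_rot: [-0.034, 0.999, 0.0, 0.0]
contact_force: [-5.3, -2.5, 11.5]
opening: 0.357
grasp_force: 30.0
```

{"api": "servo_tool", "payload": {
  "increments": [
    {"offset": [0, 0, 0.015], "yaw": 0},
    {"offset": [0, 0, 0], "yaw": 0}
  ]
}}

```text
t: 24.72
tcp_pos: [0.4686, 0.4113, 0.0789]
tcp_rot: [-0.034, 0.999, 0.0, 0.0]
contact_force: [-6.0, -2.8, 11.9]
opening: 0.352
grasp_force: 30.0
```

```bash
python3 - <<'E'
from h import *
s=snap('side','side7');g=cv2.cvtColor(s,cv2.COLOR_BGR2GRAY)
g6=cv2.cvtColor(cv2.imread('pics/side6.png'),cv2.COLOR_BGR2GRAY)
cols=list(range(278,292))+list(range(301,320))
for G in(g6,g):
    print('row ',*['%4d'%c for c in cols])
    for r in range(182,214): print(r,*['%4d'%G[r,c] for c in cols])
E
```

```text
row   278  279  280  281  282  283  284  285  286  287  288  289  290  291  301  302  303  304  305  306  307  308  309  310  311  312  313  314  315  316  317  318  319
182  134  135  135  130  108   59   20   20   29   32   27   18   10    8   10    6    8    9    9    7    9   11    9   10   13   22   21   18   19   44   84  113  114
183  134  135  135  131  109   61   21   25   34   36   30   20   12    7    9    9    6   10   11   11    8    7    8    8   12   10   13   11   13   36   73   98  103
184  136  135  136  133  112   66   23   22   30   32   23   17   14    9    9    8    7   10    7    9    7    9    9    8   12   13   18   15   21   41   71   94  100
185  138  142  143  142  125   80   34   15   20   24   16   11    7    8    9   11   12   16   19   19   19   18   20   22   27   36   41   43   48   60   81   96   99
186  145  157  158  151  135   93   42   13   16   16   16   10   10   10   20   33   40   46   50   50   45   40   42   48   53   65   74   77   78   85   92  100  101
187  154  164  155  142  132  101   51   20   24   30   28   23   19   11   41   66  
[... 9355 characters left out ...]
  28   28   28   28   28
210   49   47   42   50   69   83   84   82   81   79   80   73   55   36   25   24   24   24   22   23   24   22   24   24   24   23   24   29   28   30   31   31   33
211   48   45   42   45   63   79   84   81   78   78   77   72   55   33   24   23   24   25   25   24   24   25   24   22   24   25   25   29   28   32   31   32   33
212   48   46   45   50   64   77   84   76   65   66   72   73   61   35   23   22   24   25   24   23   24   23   23   23   25   24   23   26   29   31   31   32   32
213   49   47   48   53   68   81   81   63   47   53   68   73   61   38   25   23   24   24   24   23   24   23   23   24   25   25   25   24   26   29   31   33   31
```

The left boundary dropped about 1 px between the two frames while the right one held still, so the block is still pivoting, about 1–2 mm from flat.

{"api": "servo_tool", "payload": {
  "increments": [
    {"offset": [0, 0, 0.015], "yaw": 0},
    {"offset": [0, 0, 0], "yaw": 0}
  ]
}}

```text
t: 25.02
tcp_pos: [0.4686, 0.4113, 0.0781]
tcp_rot: [-0.034, 0.999, 0.0, 0.0]
contact_force: [-5.4, -4.0, 13.6]
opening: 0.354
grasp_force: 30.0
```

{"api": "servo_tool", "payload": {
  "increments": [
    {"offset": [0, 0, 0.015], "yaw": 0},
    {"offset": [0, 0, 0], "yaw": 0}
  ]
}}

```text
t: 25.28
tcp_pos: [0.4687, 0.4113, 0.0779]
tcp_rot: [-0.035, 0.999, 0.0, 0.001]
contact_force: [-8.0, -5.7, 20.5]
opening: 0.351
grasp_force: 30.0
```

```bash
python3 - <<'E'
from h import *
s=snap('side','side8');g=cv2.cvtColor(s,cv2.COLOR_BGR2GRAY)
for r in range(186,209): print(r,*['%4d'%g[r,c] for c in list(range(280,291))+list(range(302,310))])
E
```

```text
186  143  141  120   79   34   15   20   21   17   12    8    9    9   13   14   13   15   15   19
187  157  161  139   93   41   13   14   16   12   10    4   31   40   41   42   43   39   38   39
188  160  162  145  104   50   20   25   30   29   21   16   65   81   84   84   80   70   62   61
189  151  152  143  109   67   47   51   60   58   49   38   86  103  107  106  102   90   78   75
190  155  155  149  119   93   82   82   82   81   71   56   91  106  109  109  106   98   85   78
191  172  158  144  125  112  100   93   90   88   82   67   90  105  107  107  106  102   90   81
192  176  146  124  119  113  101   93   94   94   91   76   88  103  105  105  104  103   95   85
193  156  127  105  104  104   98  100  104  104  100   84   87  102  104  104  104  102   98   89
194  140  119   98   95  100  102  107  112  112  107   88   86  101  103  102  102  100   96   90
195  155  137  115  107  107  108  112  113  112  106   89   84   99  101   98   98   95   91   87
196  172  166  145  126  116  113  112  112  110  105   86   83   96   95   91   89   88   84   81
197  164  1
[... 476 characters left out ...]
67   63
202  141  148  134  115  110  106  103  100   99   95   86   63   54   51   54   59   56   52   43
203  136  152  137  111  106  103   99   97   92   88   83   71   64   60   57   53   43   32   28
204  133  156  137  107   99   96   91   89   86   83   79   62   55   47   41   34   29   25   25
205  127  152  129  100   91   88   83   83   82   81   78   42   34   30   28   24   23   23   23
206  102  124  110   91   85   84   81   80   81   80   79   28   25   24   24   23   22   24   23
207   71   90   92   88   86   85   82   80   80   80   79   25   25   25   23   24   23   24   24
208   55   73   85   88   86   83   80   80   79   79   76   24   24   24   23   23   23   25   24
```

{"api": "servo_tool", "payload": {
  "increments": [
    {"offset": [0, 0, -0.03], "yaw": 0},
    {"offset": [0.032, 0, 0.012], "yaw": 0},
    {"offset": [0.032, 0, 0.012], "yaw": 0},
    {"offset": [0.032, 0, 0.012], "yaw": 0},
    {"offset": [0.032, 0, 0.012], "yaw": 0},
    {"offset": [0, 0, 0], "yaw": 0}
  ]
}}

```text
t: 26.08
tcp_pos: [0.462, 0.4113, 0.0756]
tcp_rot: [-0.034, 0.999, 0.001, 0.001]
contact_force: [1.1, -0.2, 7.4]
opening: 0.357
grasp_force: 30.0
```

{"api": "servo_tool", "payload": {
  "increments": [
    {"offset": [0.016, 0, 0.006], "yaw": 0},
    {"offset": [0.016, 0, 0.006], "yaw": 0},
    {"offset": [0, 0, 0], "yaw": 0}
  ]
}}

```text
t: 26.45
tcp_pos: [0.4609, 0.4113, 0.0752]
tcp_rot: [-0.034, 0.999, 0.001, 0.002]
contact_force: [4.2, -0.2, 8.9]
opening: 0.357
grasp_force: 30.0
```

{"api": "servo_tool", "payload": {
  "increments": [
    {"offset": [0.016, 0, 0.006], "yaw": 0},
    {"offset": [0, 0, 0], "yaw": 0}
  ]
}}

```text
t: 26.7
tcp_pos: [0.4609, 0.4113, 0.0751]
tcp_rot: [-0.034, 0.999, 0.001, 0.003]
contact_force: [8.3, -0.4, 9.7]
opening: 0.356
grasp_force: 30.0
```

{"api": "servo_tool", "payload": {
  "increments": [
    {"offset": [0.016, 0, 0.006], "yaw": 0},
    {"offset": [0, 0, 0], "yaw": 0}
  ]
}}

```text
t: 26.95
tcp_pos: [0.4608, 0.4114, 0.0752]
tcp_rot: [-0.035, 0.999, 0.002, 0.004]
contact_force: [13.1, -1.1, 10.0]
opening: 0.356
grasp_force: 30.0
```

{"api": "servo_tool", "payload": {
  "increments": [
    {"offset": [-0.035, 0, 0], "yaw": 0},
    {"offset": [0, 0, 0], "yaw": 0}
  ]
}}

```text
t: 27.2
tcp_pos: [0.4609, 0.4113, 0.0751]
tcp_rot: [-0.034, 0.999, 0.001, 0.002]
contact_force: [1.1, -2.2, 16.4]
opening: 0.357
grasp_force: 30.0
```

{"api": "servo_tool", "payload": {
  "increments": [
    {"offset": [0, 0, 0], "yaw": 0},
    {"offset": [0, 0, 0], "yaw": 0},
    {"offset": [0, 0, 0], "yaw": 0},
    {"offset": [0, 0, 0], "yaw": 0},
    {"offset": [0, 0, -0.1], "yaw": 0},
    {"offset": [0, 0, -0.3], "yaw": 0},
    {"offset": [0, 0, -0.5], "yaw": 0},
    {"offset": [0, 0, -0.5], "yaw": 0},
    {"offset": [0, 0, -0.5], "yaw": 0},
    {"offset": [0.1, -0.4, 0], "yaw": 0},
    {"offset": [0.15, -0.6, 0], "yaw": 0},
    {"offset": [0.15, -0.6, 0], "yaw": 0},
    {"offset": [0.15, -0.6, 0], "yaw": 0},
    {"offset": [0.15, -0.6, 0], "yaw": 0},
    {"offset": [0.1, -0.4, 0], "yaw": 0},
    {"offset": [0, 0, 0], "yaw": 0}
  ],
  "grip": 0.2
}}

```text
t: 29.2
tcp_pos: [0.4247, 0.2148, 0.1885]
tcp_rot: [-0.033, 0.999, 0.0, 0.001]
contact_force: [-0.2, 0.1, -0.6]
opening: 0.598
grasp_force: 0.0
```

```bash
python3 - <<'E'
from h import *
t=snap('top','top9');s=snap('side','side9')
go(.4609,.4113,.0752,94)
def cr(im,u,v): return cv2.resize(im[v:v+60,u:u+40],(400,600),interpolation=cv2.INTER_CUBIC)
cv2.imwrite('pics/c9.png',np.hstack([cr(t,238,213),cv2.resize(s[170:230,268:348],(400,600),interpolation=cv2.INTER_CUBIC)]))
for c in('top','side'):print(c,[ (d['at'],d['score']) for d in optics.spot_in(c,'fixture_block')])
E
```

```text
t 29.3 pos [0.4251 0.2161 0.1881] ang 93.9 F [ 0.2  0.3 -0.2] g 0.0 op 57.1 j6 -1.31
yaw units -0.017 offset [-0.822  3.204  1.882]
top [([0.4556, 0.4113, 0.0983], 0.97), ([0.3836, 0.5931, 0.0321], 0.85), ([0.4011, -0.0903, 0.0267], 0.75)]
side [([0.4032, -0.0982, 0.0234], 0.87), ([0.3729, 0.5784, 0.0374], 0.77)]
```

View pics/c9.png

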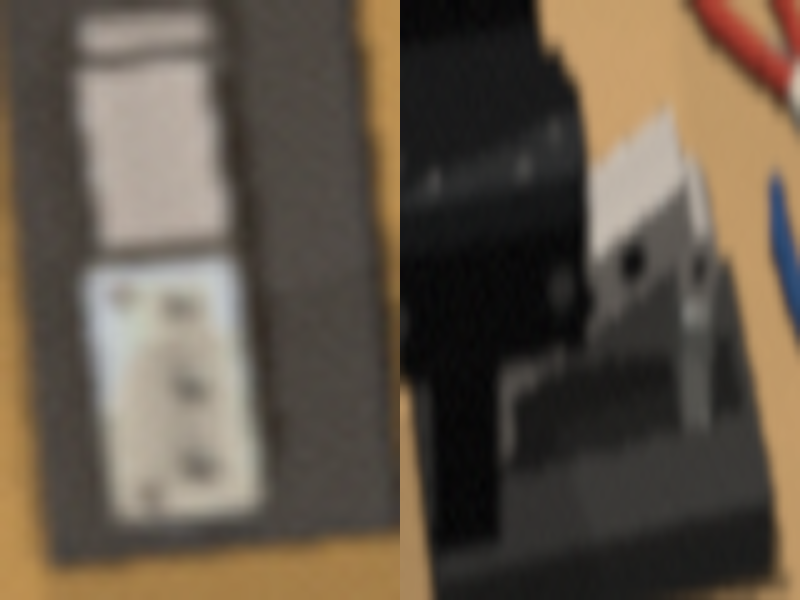

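The top view shows the block flat, bores up, parallel to the bar, and low end at the stop (crop rows 260–520). Sideways it may be about 2 mm off once parallax is counted, so I measure it at subpixel level.

```bash
cat > lat.py <<'E'
from fit import *
import sys
def run(f):
    g=cv2.cvtColor(cv2.imread(f),cv2.COLOR_BGR2GRAY).astype(float)
    def edges(r,lo,hi):
        p=g[r,lo:hi]; th=(p.min()+np.percentile(p,80))/2; i=np.where(p>th)[0]; a,b=i[0],i[-1]
        return lo+a-(p[a]-th)/(p[a]-p[a-1]), lo+b+(p[b]-th)/(p[b]-p[b+1])
    E=[]
    for r in list(range(220,236))+list(range(243,261)):
        E.append((r,*edges(r,242,268),r<238))
    E=np.array(E); print('widths bar',np.mean(E[E[:,3]==1,2]-E[E[:,3]==1,1]),'block',np.mean(E[E[:,3]==0,2]-E[E[:,3]==0,1]))
    def line(p,off,h,s0,s1,r):  # pixel column at row r of a slope line y=off, normal height h
        def pt(s):
            a=np.radians(20);x=s*np.cos(a)-h*np.sin(a);z=.0635+s*np.sin(a)+h*np.cos(a);c,q=np.cos(p[1]),np.sin(p[1])
            return proj('top',[.4337+c*x-q*off,p[0]+q*x+c*off,z])
        A,B=pt(s0),pt(s1);return A[0]+(B[0]-A[0])*(r-A[1])/(B[1]-A[1])
    def res(p):
        o=[]
        for r,l,rt,bar in E:
            if bar: o+=[line(p,.015,0,0,.106,r)-l,line(p,-.015,0,0,.106,r)-rt]
            else:
                q=[p[0],p[1]+p[3]]
                o+=[line(q,p[2]+.017,.024,0,.062,r)-l,line(q,p[2]-.017,.024,0,.062,r)-rt]
        return np.array(o)
    R=least_squares(res,[.409,.07,0,0],loss='soft_l1',f_scale=.3);e=res(R.x)
    print('bar y',R.x[0],'yaw',np.degrees(R.x[1]),'block lateral at stop mm',R.x[2]*1e3,'rel yaw',np.degrees(R.x[3]),'mid lateral',(R.x[2]+.031*R.x[3])*1e3,'rms',e.std());print(e.reshape(-1,2).mean(0), e.reshape(-1,2)[:16].mean(0),e.reshape(-1,2)[16:].mean(0))
if __name__=='__main__': run(sys.argv[1])
E
python3 lat.py pics/top9.png
```

```text
widths bar 13.313826356887587 block 15.45701491200551Traceback (most recent call last):
  File "lat.py", line 27, in <module>
    if __name__=='__main__': run(sys.argv[1])
                             ~~~^^^^^^^^^^^^^
  File "lat.py", line 25, in run
    R=least_squares(res,[.409,.07,0,0],loss='soft_l1',f_scale=.3);e=res(R.x)
    return func(*args, **kwargs)
    result = trf(vector_fun.fun, vector_fun.jac, x0, f0, J0, lb, ub, ftol, xtol,
                 gtol, max_nfev, x_scale, loss_function, tr_solver,
                 tr_options.copy(), verbose, callback=callback_wrapped)
    return trf_no_bounds(
        fun, jac, x0, f0, J0, ftol, xtol, gtol, max_nfev, x_scale,
        loss_function, tr_solver, tr_options, verbose, callback=callback)
    J = jac(x)
    self._update_jac()
    ~~~~~~~~~~~~~~~~^^
    self.J = self.jac_wrapped(xp_copy(self.x), f0=self.f)
             ~~~~~~~~~~~~~~~~^^^^^^^^^^^^^^^^^^^^^^^^^^^^
    J, dct = approx_derivative(
             ~~~~~~~~~~~~~~~~~^
        self.fun,
        ^^^^^^^^^
    ...<2 lines>...
        **self.finite_diff_options,
        ^^^^^^^^^^
[... 532 characters left out ...]
turn np.atleast_1d(self.fun(x))
                         ~~~~~~~~^^^
    return self.f(x, *self.args, **self.kwargs)
           ~~~~~~^^^^^^^^^^^^^^^^^^^^^^^^^^^^^^
  File "lat.py", line 20, in res
    if bar: o+=[line(p,.015,0,0,.106,r)-l,line(p,-.015,0,0,.106,r)-rt]
                ~~~~^^^^^^^^^^^^^^^^^^^
  File "lat.py", line 16, in line
    A,B=pt(s0),pt(s1);return A[0]+(B[0]-A[0])*(r-A[1])/(B[1]-A[1])
               ~~^^^^
  File "lat.py", line 15, in pt
    return proj('top',[.4337+c*x-q*off,p[0]+q*x+c*off,z])
  File "h.py", line 6, in proj
    k=optics.get_calibration(c); p=np.asarray(k['R'])@np.asarray(X,float)+np.asarray(k['t'])
ValueError: time passes only in moves, steps and waits
```

```bash
sed -i '2a _gc=optics.get_calibration\n_C={}\ndef cal(c):\n    if c not in _C:_C[c]=_gc(c)\n    return _C[c]' h.py; sed -i 's/k=optics.get_calibration(c)/k=cal(c)/' h.py
python3 lat.py pics/top9.png; python3 -c "
from h import *
print(read_state()['t'])"
```

```text
widths bar 13.313826356887587 block 15.45701491200551
bar y 0.40689633215476045 yaw 6.276000488741946 block lateral at stop mm 0.9311907104068265 rel yaw 0.8658343132711166 mid lateral 1.399652156249902 rms 0.485635615017954
[ 0.4197 -0.4207] [ 0.3446 -0.3288] [ 0.4864 -0.5023]
29.4
```

```bash
cat > lat2.py <<'E'
from fit import *
import sys
G={f:cv2.cvtColor(cv2.imread(f),cv2.COLOR_BGR2GRAY).astype(float) for f in('pics/top0.png',sys.argv[1])}
def mids(f,rows):
    o=[]
    for r in rows:
        p=cv2.GaussianBlur(G[f],(1,3),0)[r]; d=np.diff(p)
        def pk(w,lo,hi):
            i=lo+np.argmax(w[lo:hi]); a,b,c=w[i-1],w[i],w[i+1]; return i+.5+.5*(a-c)/(a-2*b+c)
        c=int(round(250+(r-213)*.11+3))
        o.append((r,pk(d,c-11,c-2),pk(-d,c+3,c+11)))
    return np.array(o)
def robust(o):
    out=[]
    for k in(1,2):
        m=np.ones(len(o),bool)
        for _ in range(4):
            c=np.polyfit(o[m,0],o[m,k],1);e=o[:,k]-np.polyval(c,o[:,0]);m=abs(e)<max(.4,1.5*np.median(abs(e)))
        out.append(c);print('  line',c,'n',m.sum(),'rms',e[m].std())
    return (out[0]+out[1])/2,out
def pt(y,yaw,s,off,h):
    a=np.radians(20);x=s*np.cos(a)-h*np.sin(a);z=.0635+s*np.sin(a)+h*np.cos(a);c,q=np.cos(yaw),np.sin(yaw)
    return proj('top',[.4337+c*x-q*off,y+q*x+c*off,z])
bm,_=robust(mids('pics/top0.png',range(222,262)))
r=least_squares(lambda v:[pt(*v,s,0,0)[0]-np.polyval(bm,pt(*v,s,0,0)[1]) for s in(0,.1)],[.409,.07]);print('bar y,yaw',r.x[0],np.degrees(r.x[1]))
km,_=robust(mids(sys.argv[1],range(243,261)))
k=least_squares(lambda v:[pt(r.x[0],r.x[1],s,v[0]+v[1]*s,.024)[0]-np.polyval(km,pt(r.x[0],r.x[1],s,v[0]+v[1]*s,.024)[1]) for s in(0,.062)],[0,0]).x
print('block lateral low/mid/high mm',k[0]*1e3,(k[0]+.031*k[1])*1e3,(k[0]+.062*k[1])*1e3,'rel yaw deg',np.degrees(k[1]))
bm2,_=robust(mids(sys.argv[1],range(221,236)));print('bar mid at rows 228: before/after',np.polyval(bm,228),np.polyval(bm2,228))
E
python3 lat2.py pics/top9.png
```

```text
line [  0.1527 211.4126] n 40 rms 0.12678925397997215
  line [  0.1313 229.6188] n 39 rms 0.15341406248524186
bar y,yaw 0.4087761643284518 4.851676901582745
  line [  0.1363 213.033 ] n 18 rms 0.05176657086486293
  line [  0.1225 231.7085] n 18 rms 0.0981405515390148
block lateral low/mid/high mm 0.1336285357936823 -0.2551816680770477 -0.6439918719477776 rel yaw deg -0.7186188294649656
  line [  0.1564 210.593 ] n 15 rms 0.11968928139002327
  line [  0.1462 226.1826] n 15 rms 0.1467993060797702
bar mid at rows 228: before/after 252.88815929506492 252.88925365440963
```

Measured laterally, the block is within about 0.3 mm of central and 0.7° of parallel. I'll retreat to the start side for an unobstructed side view to check flatness and the stop.

{"api": "servo_tool", "payload": {
  "increments": [
    {"offset": [0, 0, -0.4], "yaw": 0},
    {"offset": [0, 0, -0.6], "yaw": 0},
    {"offset": [0.19, 0.5, 0], "yaw": 0},
    {"offset": [0.19, 0.5, 0], "yaw": 0},
    {"offset": [0.19, 0.5, 0], "yaw": 0},
    {"offset": [0.19, 0.5, 0], "yaw": 0},
    {"offset": [0.19, 0.5, 0], "yaw": 0},
    {"offset": [0.19, 0.5, 0], "yaw": 0},
    {"offset": [0.19, 0.5, 0], "yaw": 0},
    {"offset": [0.19, 0.5, 0], "yaw": 0},
    {"offset": [0.19, 0.5, 0], "yaw": 0},
    {"offset": [0.19, 0.5, 0], "yaw": 0},
    {"offset": [0.19, 0.5, 0], "yaw": 0},
    {"offset": [0.19, 0.5, 0], "yaw": 0},
    {"offset": [0, 0, 0], "yaw": 0},
    {"offset": [0, 0, 0], "yaw": 0}
  ]
}}

```text
t: 31.4
tcp_pos: [0.2631, 0.5653, 0.247]
tcp_rot: [-0.035, 0.999, -0.0, -0.0]
contact_force: [0.2, 0.3, 0.3]
opening: 0.597
grasp_force: 0.0
```

```bash
python3 - <<'E'
from fit import *
s=snap('side','sideA');t=snap('top','topA')
cr=s[165:235,268:348].copy(); big=cv2.resize(cr,(800,700),interpolation=cv2.INTER_CUBIC)[:600]
cv2.imwrite('pics/cA.png',big)
# predicted seated block edges
def pt(c,s,off,h):
    a=np.radians(20);x=s*np.cos(a)-h*np.sin(a);z=.0635+s*np.sin(a)+h*np.cos(a);w=np.radians(4.5);C,q=np.cos(w),np.sin(w)
    return proj(c,[.4337+C*x-q*off,.4088+q*x+C*off,z])
print('top low/high edge rows pred',pt('top',0,0,.024),pt('top',.062,0,.024),'stop top',pt('top',0,0,.018),pt('top',-.006,0,.018))
for n,h in(('bot',0),('top',.024)): print('side near',n,[((pt('side',q,-.017,h)-[268,165]+.5)*10).round() for q in(0,.062)])
print('side bar near edge',[((pt('side',q,-.015,0)-[268,165]+.5)*10).round() for q in(0,.106)])
g=cv2.cvtColor(t,cv2.COLOR_BGR2GRAY); 
for r in list(range(235,243))+list(range(260,270)): print(r,g[r,250:264:2])
E
```

```text
top low/high edge rows pred [256.55   263.8855] [253.199  239.3721] stop top [256.7902 263.0324] [257.107  265.3535]
side near bot [array([134., 421.]), array([394., 317.])]
side near top [array([ 94., 344.]), array([356., 238.])]
side bar near edge [array([133., 416.]), array([577., 236.])]
235 [170 166 163 164 165 119  52]
236 [161 153 149 142 137 105  53]
237 [127 122 115 109 107  92  56]
238 [100 102 107 111 119 111  60]
239 [123 129 143 150 162 146  71]
240 [162 169 177 177 186 169  81]
241 [165 182 181 180 188 178  87]
242 [152 179 163 162 182 181  89]
260 [181 180 175 156 134 175 181]
261 [175 162 171 179 169 185 183]
262 [166 150 167 190 187 185 176]
263 [159 149 160 178 178 164 149]
264 [133 133 132 139 131 120 105]
265 [ 97 102  98  98  85  77  77]
266 [75 78 81 81 69 67 70]
267 [70 72 74 76 73 82 91]
268 [ 69  69  73  83  85 105 126]
269 [ 73  81  81  87  90 115 136]
```

View pics/cA.png

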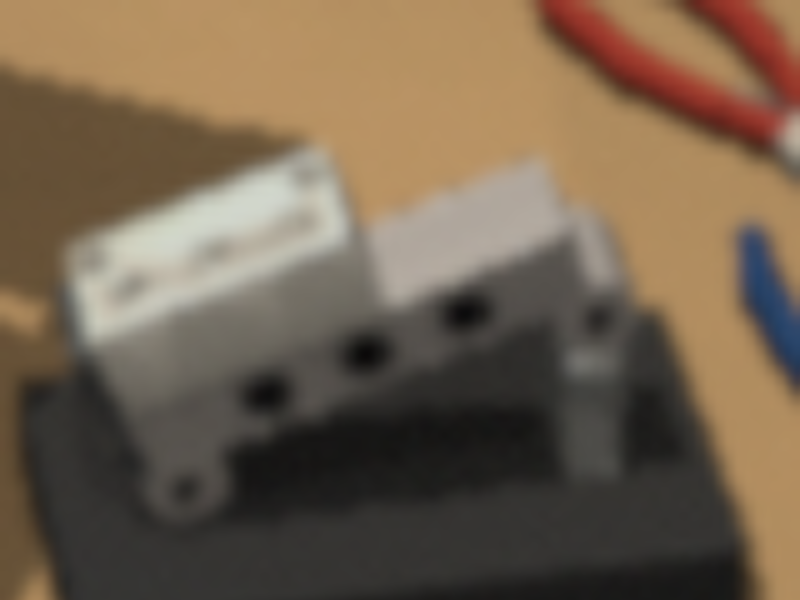

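The side view shows the block lying flat on the bar, parallel to the bar's edge, bores up. Its low end is flush at the stop at crop (85,340)–(140,420), within 0.5 px of the predicted seat. Handing in.

```bash
python3 -c "
from h import *
print(ctrl.close_job())"
```

```text
the job is handed in; nothing more can be done
None
```

The block was set down on the bench and regripped across its width, and now lies flat, bores up and within about 0.3 mm of central on the sine bar, its end against the stop; the job was handed in at about 31.5 s of the 54 s, and I did not re-measure the loupe, cutters and tape, though no move was made near them.

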